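# Load the sensor chip into the reader dock

### The arm

A 6-joint arm with a two-finger parallel gripper is mounted at the origin on a cart in front of the work surface, level with it; the furniture and walls round the work are solid. World frame = base frame: x ahead of the robot, y to its left, z up, the work surface at z = 0. Lengths are in mm, angles in rad, forces in N, time in s.
With the tool pointing down it reaches from about 350 to 975 mm from the base axis. Payload 7.1 kg.
Tool frame: the origin (TCP) lies at the very end of the fingers, on their centre line; the grasp point (between the pads) lies 19 mm behind it; z points along the fingers, x is the direction in which the jaws open and shut, and the axes are right-handed (so a half turn about z gives the same grasp; the last joint's range is limited). The gripper opens to 88 mm and grips with 3 to 60 N. Pads are 20 mm wide; open, the fingers measure 115 mm over their backs; the gripper's body (75 mm by 178 mm) begins 61 mm behind the grasp point.
Start: joints at [1.25, 0.423, 1.63, -0, 1.089, -0.019], TCP at [185.743, 596.745, 222.675] pointing down, gripper open.
Joint ranges: [-3, 3], [-0.9, 2.11], [0.09, 2.58], [-1.31, 4.45], [0.11, 2.69], [-2.54, 2.54]. Speed limits (rad/s): [2.39, 2.39, 3.01, 3.14, 3.14, 3.14].

### API

Orientations are given as a rotation vector (axis times angle).
In Python, from workcell import ctrl gives the robot as it stands. The module is installed in compiled form; this text tells all that it offers.
- The arm moves only by the tool move_arm, never from a script. Its argument "motion" is a list of rows, each a list of 2 entries, a list of its own where there are three numbers: the shift along the tool's x, y, z normalised to -1 to 1, where 1 is 150 mm, then the turn, a rotation vector about the tool's x, y, z normalised to -1 to 1, where 1 is 60 degrees. In form: [[[x, y, z], [rx, ry, rz]], ...]. A call has exactly 5 rows; each row is the pose to reach, as a shift and turn from the pose commanded when the call began, along the tool's axes at that moment; what a row does not reach only later rows make up. A row lasts 1/8 s, in which the tool goes at most 62.5 mm and 10.7 degrees, less where a joint would pass 70% of its speed; a pose out of reach is approached as far as the arm can. A call with a number of a shift or a turn outside -1 to 1 is refused whole. A call with a gripper value outside its range is refused whole. "gripper" is the opening, from 0 (shut) to 1 (fully open), set as the call begins (left out, the last holds). The fingers move at their own pace and stop on an object; the grip force is fixed at half the most. Time passes only in rows, so rows that repeat a pose let the fingers close, or fill a call up. It gives the time, the measured TCP pose, the force and the opening at its end, in the units of the state.
- ctrl.get_obs(): the state, without advancing time (a new reading comes with each control period).
- ctrl.get_image(name): name is "scene" or "top" or "wrist"; returns a dict with "pixels" (420x560x3 uint8, red, green, blue), "camera_matrix" (3x3 intrinsics, pixels), "D" ([k1, k2, p1, p2, k3] as OpenCV has them; the pictures are not rectified), "R" (3x3) and "t" (3): a world point X has camera coordinates R X + t; the wrist camera has in their place "mount" (4x4, takes a point from camera to tool coordinates, whose origin is the TCP and whose axes are the tool frame's). Camera axes: x right, y down, z forward; pixel columns grow to the right and rows downward; lengths in mm; the calibration is good to about 2 mm. A picture is of the moment at which its call begins: read the wrist's pose just before it. There is no depth.
- ctrl.close_job(): hands the job in, once; it reports no verdict.
Trained networks look in the newest picture that a camera, given by its name, has taken for a name from the list of things; names that differ only in an ending like _2 or _b are one class to them, and where a whole thing is asked for, a point or a joint stands for the part that bears it (a point fixed in the world has none). Each returns a list of dicts, best first, with "p" (0 to 1); they miss things now and then, are a little off and sometimes report something else, mostly with a low value. They report only what shows in the picture. A call takes as long as a camera call. They do not tell look-alikes from the thing itself.
- ctrl.boxes_of(camera, name): "location" ([x, y, z] in mm, in world coordinates, good to about 4 mm: the middle of the surface that is visible of it).
- ctrl.regions_of(camera, name): "mask" (420x560 bool, what is visible of it).
- ctrl.pinpoint(camera, name): "location" ([x, y, z] in mm, in world coordinates, good to about 4 mm: a listed point, or the origin of a listed thing).
The state is a dict: "t": time; "qpos": joint angles; "qvel": joint speeds; "joint_torque": joint torques, N m; "ee_pos": TCP position; "orientation": TCP orientation; "ft_force": force on the tool from outside, world axes, zero at the start; "moment": the same for the moment, N m; "width": finger opening in mm.
Only numpy, scipy, OpenCV 4.12 (cv2) and the standard library are available. Lean on these libraries where they do the work, as an engineer would, in place of code of your own. Each camera call takes 0.05 s, during which the arm holds its last target.

### The job

Load the loose sensor chip into its reader dock by pushing with the fingertips only: push the chip flat against the dock's long rail, slide it along the rail until it is fully home in the corner pocket under the read head, then swing the steel keeper lever across behind it until it is fully shut. Do not pick the chip up or tip it, and leave the other things round the dock where they are.

Things in the scene. Friction and masses are not known exactly. Their poses are not given: they have to be found in the camera images.
- dock: chip reader dock, fixed to the bench: grey metal plate 120 mm (x) by 246 mm (y), flat top 10 mm above the bench. Origin on the bench (plate spans x -65..+55, y -123..+123 mm); x points across the plate to the rail, y along the rail to the pocket, z up. All 'dock' numbers below are in this frame
- rail (a point): middle of the rail's working face, at the plate top: a straight steel rail along dock y, working face at dock x +40 mm (chip side is -x), from y -119 to +105 mm, 12 mm thick, 15 mm higher than the plate top
- chip: loose sensor chip, a white flat slab 40 mm (its x) by 60 mm (its y) by 9 mm thick, about 35 g, with a glass window, two ports and a row of contacts at its nose (+y end, which goes into the pocket); origin at the centre of its underside. Starts flat on the dock plate, off the rail, turned up to 0.35 rad, nose roughly toward the pocket
- pocket (a point): where the chip's origin is when fully home: dock x 20, y 75, z 10 mm (rear edge then at dock y 45). The pocket lies between rail face (dock x 40), cheek face (x -2; 42 mm wide in all) and end stop (face at y 105); the cheek has a flared lead-in from y 48 to 62 mm
- head (a point): centre of the round port on top of the black read head, highest point of the dock, 41 mm above the bench. The head spans dock x -18..54, y 77..125 mm and roofs the pocket 11.5 mm above the plate top; only the front 28 mm of a seated chip is under it
- keeper (a joint): steel lever (bar 12 mm wide, 46 mm pivot to tip, its flat upright sides up to 16.5 mm above the plate) on a vertical pivot. 0 = open, lying back, 0.53 rad from dock -y toward -x; 2.1 rad = fully shut against its stop, pointing along dock +x behind the chip (edge at y 44 mm). Shuts anticlockwise from above; light friction, stays where left; cannot shut while the chip sticks out
- keeper_pivot (a point): the keeper's pivot axis at the plate top, dock frame x -14, y 38, z 10 mm
- keeper_grip (a point): point on the top of the keeper lever at its grooved thumb grip, 36 mm from the pivot along the lever, 16.5 mm above the plate top
- vial_a: bystander: glass vial with black cap, 23 mm across, 56 mm high, standing on the bench at the near side of the dock; origin under its centre
- vial_b: bystander: glass vial with white cap, 23 mm across, 56 mm high, next to the other; origin under its centre
- forceps: bystander: fine steel forceps, 118 mm long, 11 mm high, lying off the end of the dock away from the pocket; origin under the centre
- petri: bystander: petri dish 60 mm across, 14 mm high, behind the rail; origin under its centre
- lens_cap: bystander: black round cap 37 mm across, 12 mm high, behind the rail; origin under its centre
- lab_timer: bystander: small white lab timer 66 x 66 x 20 mm, lying behind the dock to the right; origin under its centre
- note_pad: bystander: note pad 106 x 76 x 12 mm, with a pen on it, right of the dock; origin under its centre
Not all that is in view belongs to the job. What is shaped like the chip but blue, green or red is not meant.

How it is judged:
By the outcome, as a careful person would: the job done as asked, in the order asked, and still so for the second after the job is handed in, with the robot touching nothing.
It also fails if it takes over 58 s, if anything falls off the work surface, if the arm or the gripper's body presses on something with over 40 N, if the wrist force passes 120 N, or if a joint passes its speed limit or range.

## Working session

There is one attempt and no reset: what is moved stays moved. The work goes in short steps, Python scripts to look and compute and a tool call to move; the robot and the scene stay as the last step left them, time stands still between calls to the robot, and variables do not carry over. Pictures are saved under pics/ and viewed, and the job is handed in when it is done.

Besides the shell and the picture viewer there is one more tool, called in YAML: its name, and indented under it one key for each argument. move_arm: Moves the arm, as the interface text tells. Its arguments: {"type":"object","properties":{"motion":{"type":"array","items":{"type":"array"}},"gripper":{"type":"number"}},"required":["motion"]}

```bash
mkdir -p pics
cat > h.py <<'E'
import numpy as np,cv2
from workcell import ctrl
from scipy.spatial.transform import Rotation as Ro
def save(n,f):
    im=ctrl.get_image(n); cv2.imwrite('pics/'+f,im['pixels'][:,:,::-1]); return im
E
python3 - <<'E'
from h import *
o=ctrl.get_obs(); print(o)
for n in ['scene','top']:
    im=save(n,n+'0.png'); print(n,np.round(im['camera_matrix'],1).tolist(),im['D'],np.round(im['R'],3).tolist(),np.round(im['t'],1))
    for k in ['chip','dock','rail','pocket','head','keeper_pivot','keeper_grip']:
        print(n,k,[(round(d['p'],2),np.round(d['location'],1).tolist()) for d in ctrl.pinpoint(n,k)])
E
```

```text
{'t': 0.0, 'qpos': array([ 1.25001775e+00,  4.23840350e-01,  1.63069244e+00, -2.31170803e-05,
        1.08857232e+00, -1.90262208e-02]), 'qvel': array([ 5.81376534e-04, -1.91573698e-04,  5.68815313e-05,  1.73487725e-03,
       -1.24467044e-03, -1.49277775e-03]), 'joint_torque': array([ 1.57900737e-03, -5.44625902e+01, -2.73673171e+01,  6.45114155e-02,
        2.27497896e-02, -9.62155173e-05]), 'ee_pos': array([185.56903746, 596.23712812, 221.90103695]), 'orientation': array([ 2.52937064e+00,  1.86179858e+00, -1.92065941e-03]), 'ft_force': array([0.72195345, 0.10333896, 0.26456917]), 'moment': array([-0.00570546, -0.06340649, -0.00223221]), 'width': 88.002231096775}
scene [[521.3, 0.0, 278.9], [0.0, 521.3, 207.2], [0.0, 0.0, 1.0]] [-0.00853614  0.          0.          0.          0.        ] [[0.428, -0.904, 0.01], [-0.558, -0.273, -0.784], [0.711, 0.33, -0.621]] [-263.2  372.9  806.3]
scene chip [(0.92, [402.6, 36.6, 2.3]), (0.81, [371.8, 155.6, -0.7]), (0.76, [529.7, 39.0, 9.2]), (0.73, [389.2, -76.8, 1.4]), (0.27, [556.4, 107.8, 2.9])]
scene dock [(0.72, [552.6, 108.4, 3.2])]
scene rail [(0.84, [596.3, 96.6, 14.8])]
scene pocket [(0.57, [588.4, 177.9, 8.9])]
scene head [(0.61, [594.5, 205.7, 38.2]), (0.24, [462.6, 234.9, -1.6])]
scene keeper_pivot [(0.84, [554.7, 144.9, 7.2])]
scene keeper_grip [(0.45, [536.7, 117.1, 22.7])]
top [[481.8, 0.0, 285.7], [0.0, 481.8, 206.2], [0.0, 0.0, 1.0]] [0.05062469 0.         0.         0.         0.        ] [[-0.026, -1.0, 0.007], [-0.997, 0.026, -0.067], [0.067, -0.009, -0.998]] [ -26.4  561.5 1094.1]
top chip [(0.9, [365.7, 157.6, -0.4]), (0.84, [528.8, 36.1, 11.1]), (0.63, [401.6, 37.0, 0.7]), (0.56, [388.1, -75.6, 0.9])]
top dock [(0.9, [558.4, 106.4, 0.5])]
top rail [(0.67, [595.4, 96.0, 11.3])]
top pocket [(0.79, [587.7, 176.0, 10.5])]
top head [(0.71, [592.0, 199.7, 39.2])]
top keeper_pivot [(0.65, [555.6, 149.1, 14.9])]
top keeper_grip [(0.69, [534.2, 113.7, 25.5])]
```

View pics/scene0.png

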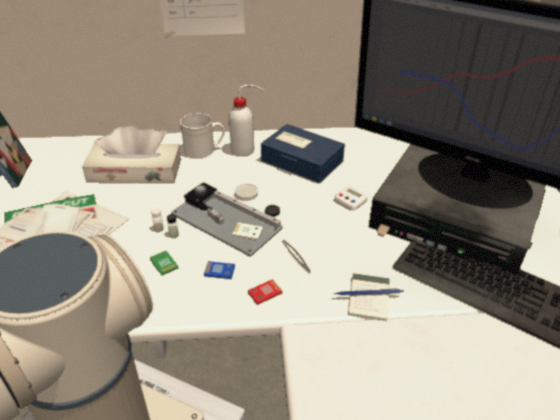

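View pics/top0.png

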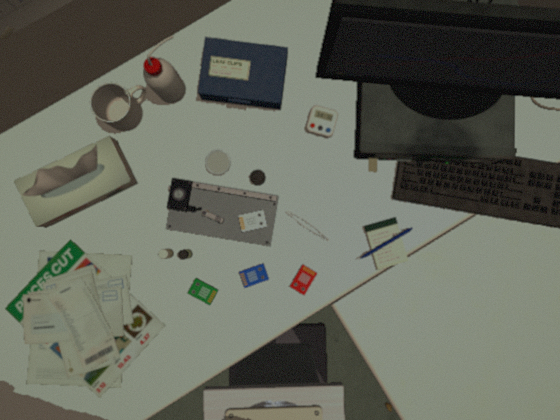

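The white chip on the dock is at about (254,221) in the top picture and (248,231) in the scene picture. The green (202,291), blue (254,275) and red (303,279) ones are decoys on the bench. I'll confirm with a crop.

Run:
```python
from h import *
im=cv2.imread('pics/top0.png')[165:255,155:290]; cv2.imwrite('pics/c1.png',cv2.resize(im,None,fx=5.9,fy=5.9,interpolation=cv2.INTER_CUBIC))
im=cv2.imread('pics/scene0.png')[170:260,160:295]; cv2.imwrite('pics/c2.png',cv2.resize(im,None,fx=5.9,fy=5.9,interpolation=cv2.INTER_CUBIC))
```

```text
(no output)
```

View pics/c1.png

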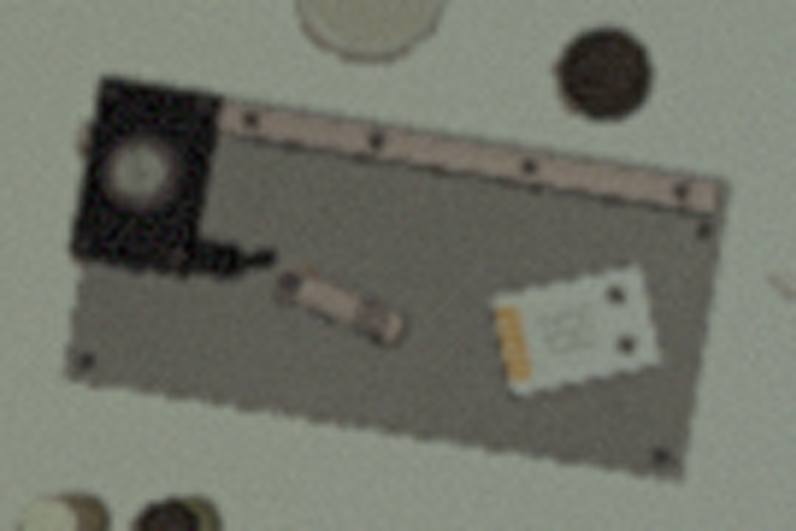

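View pics/c2.png

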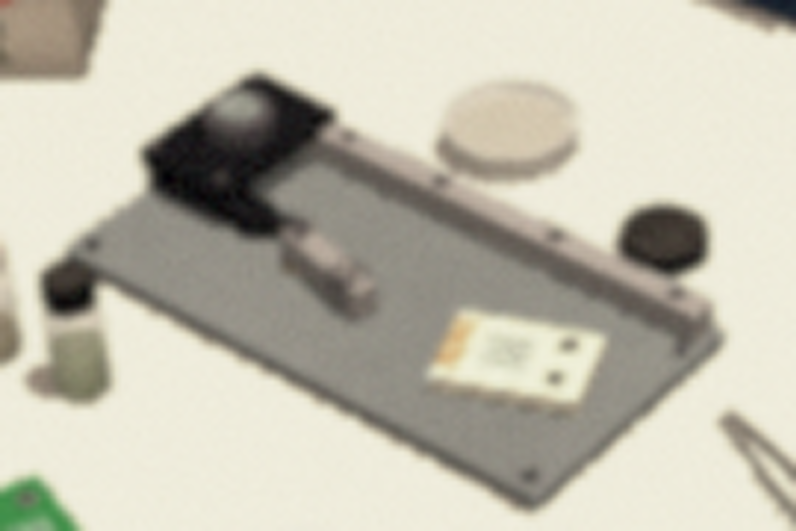

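```bash
cat >> h.py <<'E'
def proj(im,X):
    p,_=cv2.projectPoints(np.asarray(X,float).reshape(-1,1,3),cv2.Rodrigues(np.array(im['R']))[0],np.array(im['t'],float),np.array(im['camera_matrix']),np.array(im['D'])); return p[:,0]
def rot(a): return np.array([[np.cos(a),-np.sin(a)],[np.sin(a),np.cos(a)]])
def place(p,L):
    L=np.asarray(L,float); return np.c_[L[:,:2]@rot(p[2]).T+p[:2],L[:,2]]
E
python3 - <<'E'
from h import *
from scipy.optimize import least_squares
S=ctrl.get_image('scene');T=ctrl.get_image('top')
c=lambda l,x0,y0:(np.array(l,float)+.5)/5.9-.5+[x0,y0]
DT=[(-65,123,10),(-65,-123,10),(40,-119,25),(52,-119,25)];dt=c([(68,375),(683,477),(715,212),(727,183)],155,165)
DS=[(-65,123,10),(-65,-123,10),(55,-123,10),(52,-119,25)];ds=c([(72,252),(530,503),(722,335),(712,302)],160,170)
f=lambda p:np.r_[(proj(T,place(p,DT))-dt).ravel(),(proj(S,place(p,DS))-ds).ravel()]
r=least_squares(f,[555,107,0],loss='soft_l1');print('dock',r.x,np.round(r.fun,1)); d=r.x
CT=[(-20,30,19),(20,30,19),(20,-30,19),(-20,-30,19)]
# top image: left = nose(+y), up=+x
ct=c([(518,395),(490,298),(640,265),(661,360)],155,165)
cs=c([(428,378),(462,310),(608,330),(572,405)],160,170)
g=lambda p:np.r_[(proj(T,place(p,CT))-ct).ravel(),(proj(S,place(p,CT))-cs).ravel()]
r=least_squares(g,[530,38,0],loss='soft_l1');print('chip',r.x,np.round(r.fun,1))
R=rot(d[2])
print('chip in dock',R.T@(r.x[:2]-d[:2]),r.x[2]-d[2])
for n,p in dict(rail=(40,-7),pocket=(20,75),head=(18,101),pivot=(-14,38)).items(): print(n,R@p+d[:2])
for n,p in dict(rail=(596,96),pocket=(588,177),head=(592.5,202),pivot=(555,147),grip=(535,115.5),chip=(529,37.5)).items(): print(n,'net in dock',R.T@(np.array(p)-d[:2]))
for k in ['vial_a','vial_b','forceps','petri','lens_cap']:
  print(k,[(round(q['p'],2),np.round(R.T@(q['location'][:2]-d[:2]),1).tolist()) for q in ctrl.pinpoint('top',k)][:3])
E
```

```text
dock [ 5.57382460e+02  1.05976646e+02 -1.95473195e-01] [-1.2  0.1 -0.5  0.7  0.   0.2 -1.1 -0.  -0.6 -0.4  1.9  0.   1.8 -0.1
  1.5  0.6]
chip [5.29752298e+02 3.78559580e+01 1.97605333e-01] [-1.4  0.3 -0.4 -0.2 -0.4 -0.3 -0.2  0.5  0.5 -0.   0.1  0.4  0.4  1.3
  1.7 -0.1]
chip in dock [-13.87283795 -72.19001551] 0.39307852863873405
rail [595.26107999  91.34072519]
pocket [591.56888331 175.66372137]
head [594.65697082 201.55703548]
pivot [551.02984632 145.97219935]
rail net in dock [39.81987353 -2.28593605]
pocket net in dock [16.23953658 75.61764352]
head net in dock [ 15.79806948 101.01557861]
pivot net in dock [-10.30508492  39.77935298]
grip net in dock [-23.805934     4.99462825]
chip net in dock [-14.54167146 -72.68531407]
vial_a [(0.45, [-111.7, 68.1]), (0.42, [-116.4, 108.9])]
vial_b [(0.45, [-111.7, 68.1]), (0.42, [-116.4, 108.9])]
forceps [(0.58, [-0.9, -201.7])]
petri [(0.6, [109.4, 38.1])]
lens_cap [(0.6, [88.6, -68.0])]
```

White slab at top (254,221) is the only chip-shaped white piece and lies on the plate, with its gold contacts toward the head, so it is the chip. Now moving over, fingers shut.

```bash
cat >> h.py <<'E'
D=np.array([557.4,106.0,-0.195])
def todock(X): return rot(D[2]).T@(np.asarray(X)[:2]-D[:2])
def need(x,y,z,yaw=0.0):
    """dock target, yaw = angle tool x from dock +y"""
    o=ctrl.get_obs(); R=Ro.from_rotvec(o['orientation']).as_matrix()
    w=np.r_[rot(D[2])@[x,y]+D[:2],z]
    s=R.T@(w-o['ee_pos'])/150
    a=D[2]+np.pi/2+yaw; tx=np.array([np.cos(a),np.sin(a),0]); tz=np.array([0,0,-1.]); G=np.c_[tx,np.cross(tz,tx),tz]
    v=Ro.from_matrix(R.T@G).as_rotvec()/np.radians(60)
    print('t',round(o['t'],2),'dock now',np.round(todock(o['ee_pos']),1),round(o['ee_pos'][2],1),'F',np.round(o['ft_force'],1),'w',round(o['width'],1)); print('shift',np.round(s,3),'turn',np.round(v,3))
E
python3 -c "
from h import *
need(-66,-72,70)"
```

```text
t 1.15 dock now [-459.7  409.4] 222.7 F [-0.1 -0.4  0.1] w 87.9
shift [-2.912  2.952  1.018] turn [-0.    -0.    -0.102]
```

move_arm:
  motion:
    - [[-0.4,0.4,0],[0,0,-0.1]]
    - [[-0.8,0.8,0],[0,0,-0.1]]
    - [[-1,1,0],[0,0,-0.1]]
    - [[-1,1,0],[0,0,-0.1]]
    - [[-1,1,0],[0,0,-0.1]]
  gripper: 0

```text
t: 1.78
ee_pos: [285.1, 407.8, 223.0]
orientation: [-2.432, -1.989, -0.0]
ft_force: [0.1, 0.7, 0.1]
width: 41.4
```

```bash
python3 -c "
from h import *
need(-66,-72,70)"
```

```text
t 1.77 dock now [-325.6  243.3] 223.0 F [0.1 0.7 0.1] w 41.4
shift [-2.094  1.741  1.02 ] turn [ 0.    -0.    -0.005]
```

move_arm:
  motion:
    - [[-0.4,0.35,0],[0,0,0]]
    - [[-0.8,0.7,0],[0,0,0]]
    - [[-1,0.85,0],[0,0,0]]
    - [[-1,0.85,0],[0,0,0]]
    - [[-1,0.85,0],[0,0,0]]

```text
t: 2.4
ee_pos: [380.4, 237.5, 222.8]
orientation: [-2.43, -1.991, -0.001]
ft_force: [-0.4, 0.4, -0.5]
width: 0.9
```

```bash
python3 -c "
from h import *
need(-66,-72,70)"
```

```text
t 2.4 dock now [-199.1   94.7] 222.8 F [-0.4  0.4 -0.5] w 0.9
shift [-1.109  0.891  1.018] turn [ 0.    -0.001 -0.003]
```

move_arm:
  motion:
    - [[-0.4,0.32,0.1],[0,0,0]]
    - [[-0.8,0.64,0.2],[0,0,0]]
    - [[-1,0.89,0.4],[0,0,0]]
    - [[-1,0.89,0.6],[0,0,0]]
    - [[-1,0.89,0.6],[0,0,0]]

```text
t: 3.02
ee_pos: [480.4, 64.3, 130.3]
orientation: [-2.427, -1.99, 0.007]
ft_force: [-0.7, -0.7, -0.2]
width: 0.3
```

```bash
python3 -c "
from h import *
need(-66,-72,70)
o=ctrl.get_obs(); im=save('wrist','w1.png'); print(im['mount'],im['camera_matrix'])
save('top','t1.png');save('scene','s1.png')
"
```

```text
t 3.02 dock now [-67.5 -55.8] 130.3 F [-0.7 -0.7 -0.2] w 0.3
shift [-0.107  0.012  0.402] turn [-0.005  0.001 -0.002]
[[ 9.99999269e-01  1.20190397e-03 -1.30003038e-04  5.41333294e-01]
 [-1.11416859e-03  9.58014807e-01  2.86716564e-01 -7.87528713e+01]
 [ 4.69150612e-04 -2.86716209e-01  9.58015446e-01 -1.61383486e+02]
 [ 0.00000000e+00  0.00000000e+00  0.00000000e+00  1.00000000e+00]] [[306.78168254   0.         281.13467755]
 [  0.         306.78168254 203.8957854 ]
 [  0.           0.           1.        ]]
```

View pics/w1.png

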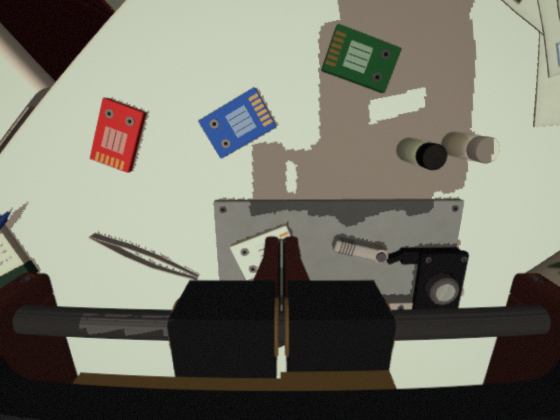

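View pics/t1.png

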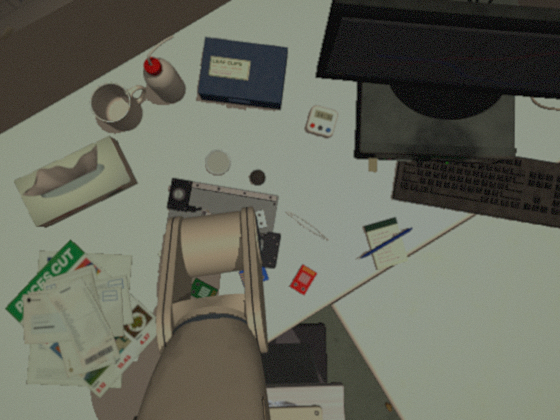

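```bash
cat >> h.py <<'E'
def wrist(f=None):
    o=ctrl.get_obs(); im=ctrl.get_image('wrist')
    Rt=Ro.from_rotvec(o['orientation']).as_matrix(); M=np.array(im['mount'])
    A=np.eye(4);A[:3,:3]=Rt;A[:3,3]=o['ee_pos']; C=np.linalg.inv(A@M)
    im['R']=C[:3,:3];im['t']=C[:3,3]
    if f: cv2.imwrite('pics/'+f,im['pixels'][:,:,::-1])
    return im
def unproj(im,px,z):
    px=np.asarray(px,float).reshape(-1,1,2)
    u=cv2.undistortPoints(px,np.array(im['camera_matrix']),np.array(im['D']))[:,0]
    R=np.array(im['R']);t=np.array(im['t']); c=-R.T@t; d=np.c_[u,np.ones(len(u))]@R
    return c+d*((z-c[2])/d[:,2])[:,None]
E
python3 -c "
from h import *
im=wrist('w2.png')
for L in [(-65,-123,10),(-65,123,10),(-14,38,25),(18,101,41)]: print(L,proj(im,place(D,[L])))
p=unproj(im,[(216.5,200),(462,200)],10);print(p,[todock(q) for q in p])
i=cv2.imread('pics/w2.png')[185:320,200:480]; cv2.imwrite('pics/w2c.png',cv2.resize(i,None,fx=2.8,fy=2.8,interpolation=cv2.INTER_CUBIC))
"
```

```text
(-65, -123, 10) [[209.78179876 198.71837995]]
(-65, 123, 10) [[459.87792677 199.08875624]]
(-14, 38, 25) [[375.43419415 253.49595689]]
(18, 101, 41) [[440.60082285 290.03221174]]
[[472.31474624   4.02632292  10.        ]
 [518.84125018 241.4171163   10.        ]] [array([ -63.71360385, -116.52771305]), array([-64.06727705, 125.37925102])]
```

View pics/w2c.png

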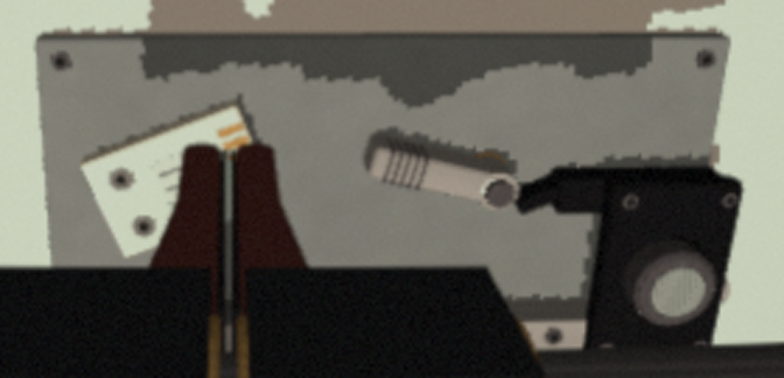

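```bash
sed -i 's/^D=.*/D=np.array([557.8,108.0,-0.195])/' h.py; python3 -c "
from h import *
im=wrist()
p=unproj(im,[(229.3,243.2),(285,221.8),(244.6,276.8)],19);q=np.array([todock(a) for a in p]);print(q)
v=q[1]-q[0];print(np.arctan2(-v[0],v[1]),np.linalg.norm(v),'centre',(q[1]+q[2])/2)
need(-66,-70,40)
"
```

```text
[[ -21.75043861 -106.74352688]
 [ -44.18227733  -52.22142113]
 [  15.47139924  -93.04025188]]
0.3903178267164337 58.95631775990637 centre [-14.35543905 -72.6308365 ]
t 3.27 dock now [-66.1 -56.7] 134.1 F [ 0.4  0.5 -0.1] w 0.4
shift [-0.089 -0.001  0.627] turn [ 0.002 -0.001  0.   ]
```

move_arm:
  motion:
    - [[-0.05,0,0.3],[0,0,0]]
    - [[-0.09,0,0.6],[0,0,0]]
    - [[-0.09,0,0.7],[0,0,0]]
    - [[-0.09,0,0.72],[0,0,0]]
    - [[-0.09,0,0.72],[0,0,0]]

```text
t: 3.9
ee_pos: [480.0, 50.9, 25.9]
orientation: [2.428, 1.992, 0.003]
ft_force: [-0.7, 0.0, -0.5]
width: 0.3
```

```bash
python3 -c "
from h import *
need(-66,-70,13.5)"
```

```text
t 3.9 dock now [-65.3 -71.1] 25.9 F [-0.7  0.  -0.5] w 0.3
shift [ 0.007 -0.005  0.083] turn [ 0.002 -0.001 -0.002]
```

move_arm:
  motion:
    - [[0,0,0.04],[0,0,0]]
    - [[0,0,0.08],[0,0,0]]
    - [[0,0,0.08],[0,0,0]]
    - [[0,0,0.08],[0,0,0]]
    - [[0,0,0.08],[0,0,0]]

```text
t: 4.53
ee_pos: [479.0, 50.4, 12.8]
orientation: [2.429, 1.992, 0.0]
ft_force: [0.5, -0.0, 0.8]
width: 0.4
```

```bash
python3 -c "
from h import *
need(-30,-70,13.5)
wrist('w3.png');i=cv2.imread('pics/w3.png')[150:380,130:430]; cv2.imwrite('pics/w3c.png',cv2.resize(i,None,fx=2.6,fy=2.6,interpolation=cv2.INTER_CUBIC))"
```

```text
t 4.53 dock now [-66.1 -71.8] 12.8 F [ 0.5 -0.   0.8] w 0.4
shift [ 0.012  0.241 -0.005] turn [ 0.    -0.    -0.002]
```

View pics/w3c.png

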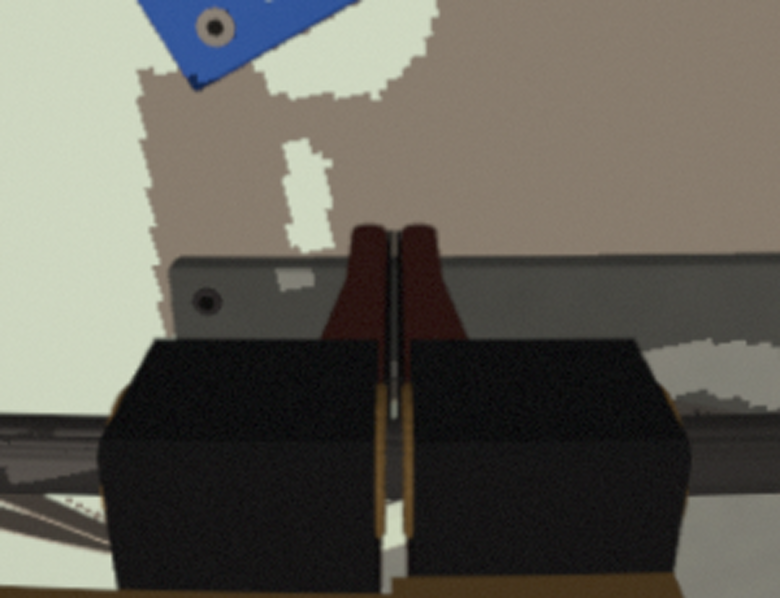

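The closed fingertips (about 17 mm wide) are down beside the chip on its -x side, just above the plate. Pushing toward the rail.

move_arm:
  motion:
    - [[0.01,0.06,-0.002],[0,0,0]]
    - [[0.01,0.12,-0.002],[0,0,0]]
    - [[0.01,0.16,-0.002],[0,0,0]]
    - [[0.01,0.2,-0.002],[0,0,0]]
    - [[0.01,0.24,-0.002],[0,0,0]]

```text
t: 5.2
ee_pos: [514.8, 44.7, 12.9]
orientation: [-2.429, -1.992, 0.0]
ft_force: [-0.7, 0.3, 0.6]
width: 0.5
```

```bash
python3 -c "
from h import *
need(-16,-72,13)
save('scene','s2.png');i=cv2.imread('pics/s2.png')[170:260,160:295]; cv2.imwrite('pics/s2c.png',cv2.resize(i,None,fx=5.9,fy=5.9,interpolation=cv2.INTER_CUBIC))
i=save('top','t2.png')['pixels'][165:255,155:290,::-1]; cv2.imwrite('pics/t2c.png',cv2.resize(i,None,fx=5.9,fy=5.9,interpolation=cv2.INTER_CUBIC))"
```

```text
t 5.2 dock now [-29.9 -70.4] 12.9 F [-0.7  0.3  0.6] w 0.5
shift [-0.01   0.093 -0.001] turn [-0.     0.    -0.002]
```

View pics/s2c.png

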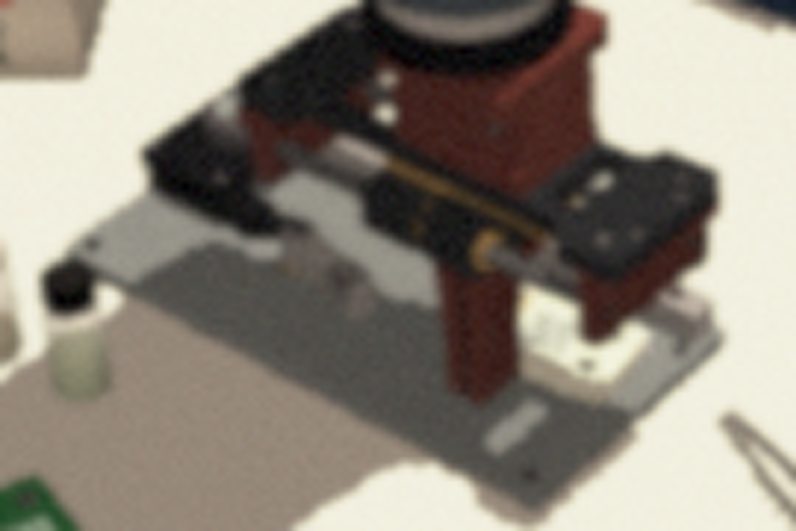

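View pics/t2c.png

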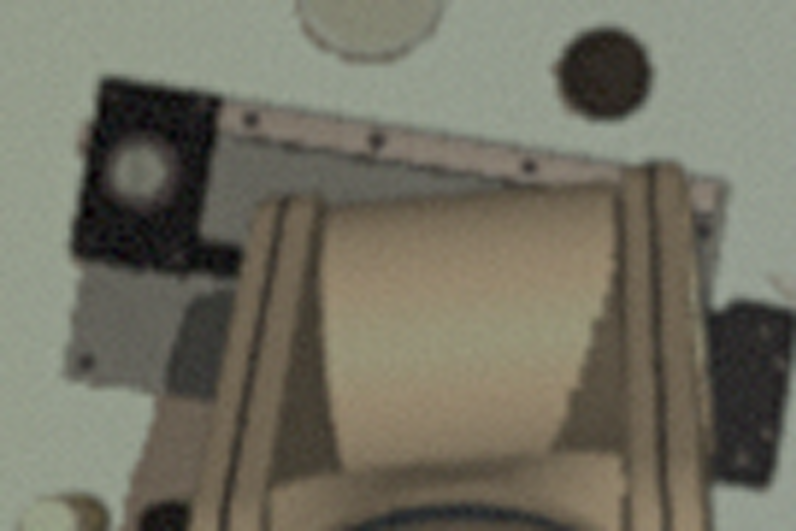

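move_arm:
  motion:
    - [[0,0.02,0],[0,0,0]]
    - [[0,0.04,0],[0,0,0]]
    - [[0,0.06,0],[0,0,0]]
    - [[0,0.08,0],[0,0,0]]
    - [[0,0.1,0],[0,0,0]]

```text
t: 5.92
ee_pos: [529.4, 41.8, 13.0]
orientation: [-2.429, -1.992, 0.0]
ft_force: [-0.6, 0.5, -0.5]
width: 0.6
```

move_arm:
  motion:
    - [[0,0.007,0],[0,0,0]]
    - [[0,0.014,0],[0,0,0]]
    - [[0,0.02,0],[0,0,0]]
    - [[0,0.02,0],[0,0,0]]
    - [[0,0.02,0],[0,0,0]]

```text
t: 6.55
ee_pos: [531.8, 41.3, 12.9]
orientation: [-2.429, -1.992, 0.001]
ft_force: [-1.8, -0.1, 1.4]
width: 0.5
```

```bash
python3 -c "
from h import *
need(-10,-72,13)
save('scene','s3.png');i=cv2.imread('pics/s3.png')[170:260,160:295]; cv2.imwrite('pics/s3c.png',cv2.resize(i,None,fx=5.9,fy=5.9,interpolation=cv2.INTER_CUBIC))"
```

```text
t 6.55 dock now [-12.5 -70.5] 12.9 F [-1.8 -0.1  1.4] w 0.5
shift [-0.01   0.017 -0.   ] turn [-0.001  0.    -0.002]
```

View pics/s3c.png

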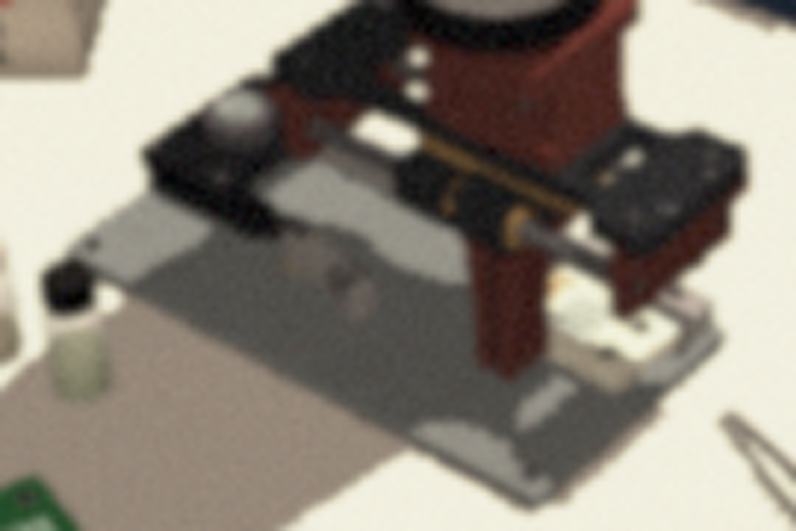

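move_arm:
  motion:
    - [[0,0.005,0],[0,0,0]]
    - [[0,0.01,0],[0,0,0]]
    - [[0,0.015,0],[0,0,0]]
    - [[0,0.015,0],[0,0,0]]
    - [[0,0.015,0],[0,0,0]]

```text
t: 7.22
ee_pos: [532.2, 41.0, 12.7]
orientation: [-2.427, -1.99, 0.005]
ft_force: [-7.2, 2.5, 6.5]
width: 0.6
```

move_arm:
  motion:
    - [[0,0.005,0],[0,0,0]]
    - [[0,0.01,0],[0,0,0]]
    - [[0,0.01,0],[0,0,0]]
    - [[0,0.01,0],[0,0,0]]
    - [[0,0.01,0],[0,0,0]]

```text
t: 7.85
ee_pos: [532.3, 40.9, 12.6]
orientation: [-2.426, -1.989, 0.008]
ft_force: [-11.1, 2.6, 9.5]
width: 0.5
```

```bash
python3 -c "
from h import *
need(-10,-72,13)
"
```

```text
t 7.85 dock now [-12.1 -70.8] 12.6 F [-11.1   2.6   9.5] w 0.5
shift [-0.008  0.014 -0.003] turn [-0.007  0.001 -0.002]
```

move_arm:
  motion:
    - [[0,-0.1,0],[0,0,0]]
    - [[0,-0.2,0],[0,0,0]]
    - [[0,-0.2,-0.3],[0,0,0]]
    - [[0,-0.4,-0.6],[0,0,0]]
    - [[0,-0.6,-0.7],[0,0,0]]

```text
t: 8.48
ee_pos: [448.1, 58.5, 120.1]
orientation: [2.427, 1.99, 0.006]
ft_force: [0.5, 0.8, -0.2]
width: 0.7
```

move_arm:
  motion:
    - [[0,0,0],[0,0,0]]
    - [[-0.3,0,0],[0,0,0]]
    - [[-0.4,0,0],[0,0,0]]
    - [[-0.4,0,0],[0,0,0]]
    - [[-0.4,0,0],[0,0,0]]

```text
t: 9.1
ee_pos: [436.4, -0.3, 117.7]
orientation: [-2.43, -1.991, -0.0]
ft_force: [0.2, -0.4, -0.0]
width: 0.6
```

```bash
python3 -c "
from h import *
need(20,-118,60)
wrist('w4.png')
save('scene','s4.png');i=cv2.imread('pics/s4.png')[170:260,160:295]; cv2.imwrite('pics/s4c.png',cv2.resize(i,None,fx=5.9,fy=5.9,interpolation=cv2.INTER_CUBIC))"
```

```text
t 9.1 dock now [ -98.2 -129.8] 117.7 F [ 0.2 -0.4 -0. ] w 0.6
shift [0.081 0.788 0.385] turn [-0.    -0.    -0.002]
```

View pics/w4.png

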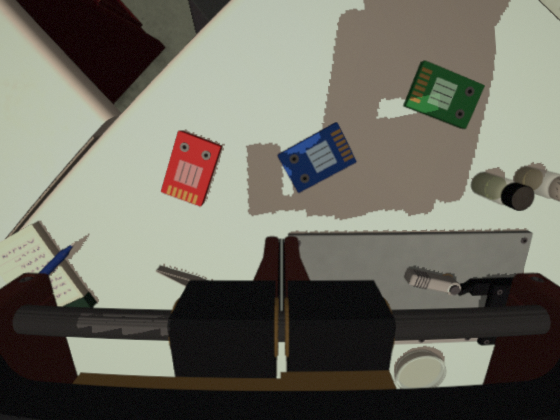

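View pics/s4c.png

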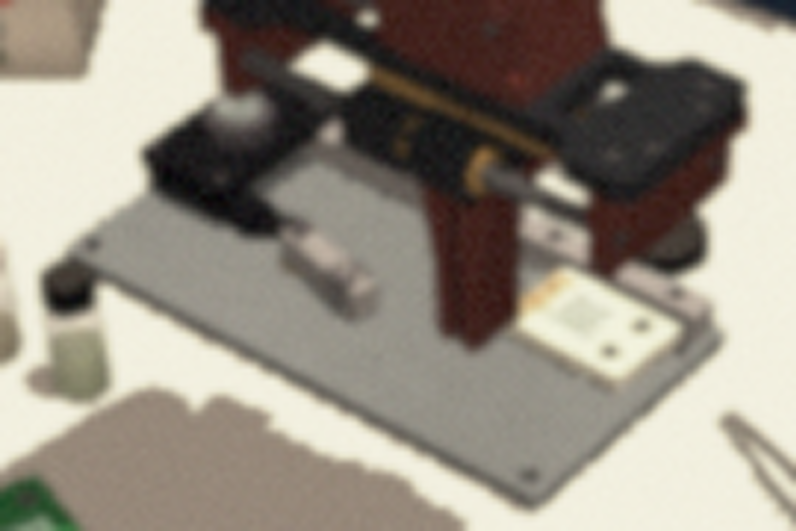

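```bash
python3 -c "
from h import *
im=ctrl.get_image('scene')
p=(np.array([(617,385),(520,318),(683,330)])+.5)/5.9-.5+[160,170]
w=unproj(im,p,19);q=np.array([rot(D[2]).T@(a[:2]-[557.4,106]) for a in w]);print(q);v=q[1]-q[0];print(np.arctan2(-v[0],v[1]))
for k in ['chip','rail']:print([(round(d['p'],2),np.round(todock(d['location']),1)) for d in ctrl.pinpoint('scene',k)])
"
```

```text
[[  -4.22020694 -111.35706443]
 [   4.13244025  -56.92247366]
 [  36.84417164 -112.02375598]]
-0.15225619519096434
[(0.97, array([-131.2, -213.5])), (0.83, array([-142.5, -100.6])), (0.73, array([ 18.2, -82. ])), (0.59, array([-194.4,   12.2]))]
[(0.9, array([39.6, -7.9]))]
```

move_arm:
  motion:
    - [[-0.1,0.3,0],[0,0,0]]
    - [[-0.2,0.6,0],[0,0,0]]
    - [[-0.2,0.7,0],[0,0,0]]
    - [[-0.2,0.7,0],[0,0,0]]
    - [[-0.2,0.7,0],[0,0,0]]

```text
t: 9.98
ee_pos: [531.3, -49.9, 117.6]
orientation: [-2.427, -1.992, 0.002]
ft_force: [-0.4, 0.7, 0.1]
width: 0.6
```

```bash
python3 -c "
from h import *
need(20,-128,60)
wrist('w5.png')
im=ctrl.get_image('top');print([todock(p) for p in unproj(im,[(287,212),(327,240)],8)])
i=cv2.imread('pics/w5.png')[180:330,180:460]; cv2.imwrite('pics/w5c.png',cv2.resize(i,None,fx=2.8,fy=2.8,interpolation=cv2.INTER_CUBIC))
"
```

```text
t 9.97 dock now [   4.5 -160. ] 117.6 F [-0.4  0.7  0.1] w 0.6
shift [0.214 0.104 0.384] turn [-0.002  0.    -0.001]
[array([  19.63607371, -150.88914432]), array([ -28.91953841, -253.37252467])]
```

View pics/w5c.png

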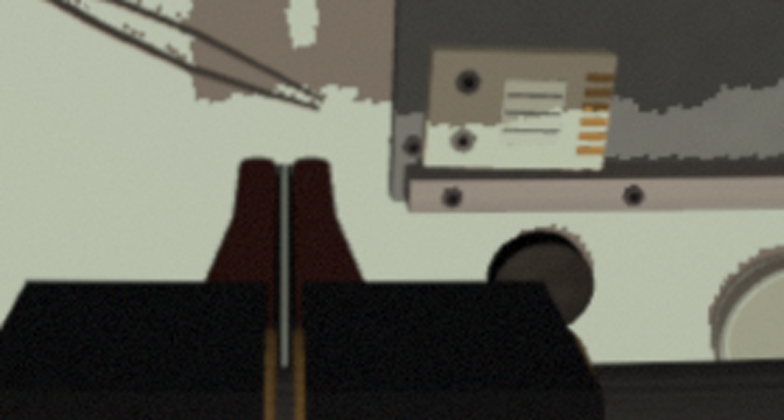

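```bash
python3 -c "
from h import *
im=wrist()
f=lambda l:(np.array(l)+.5)/2.8-.5+[180,180]
t=lambda l,z:np.round([todock(a) for a in unproj(im,f(l),z)],1).tolist()
print('chip -- r-,n-,n+,r+',t([(433,48),(616,53),(603,169),(422,165)],19))
print('rail top inner edge',t([(410,181),(600,179),(784,177)],25))
print('plate edge',t([(392,190),(396,20)],10))
print('forceps tip',t([(322,103)],8))
"
```

```text
chip -- r-,n-,n+,r+ [[-2.7, -112.7], [-1.1, -54.0], [38.8, -53.9], [37.1, -114.3]]
rail top inner edge [[40.1, -119.0], [39.7, -56.9], [39.7, 5.4]]
plate edge [[50.2, -122.6], [-9.6, -123.5]]
forceps tip [[19.4, -146.9]]
```

move_arm:
  motion:
    - [[0.2,-0.15,0.1],[0,0,0]]
    - [[0.4,-0.25,0.25],[0,0,0]]
    - [[0.44,-0.25,0.45],[0,0,0]]
    - [[0.44,-0.25,0.55],[0,0,0]]
    - [[0.44,-0.25,0.55],[0,0,0]]

```text
t: 10.75
ee_pos: [508.3, 21.2, 34.8]
orientation: [-2.428, -1.991, 0.003]
ft_force: [0.0, 0.1, 0.2]
width: 0.6
```

```bash
python3 -c "
from h import *
need(-30,-95,13)
"
```

```text
t 10.75 dock now [-31.8 -94.7] 34.8 F [0.  0.1 0.2] w 0.6
shift [-0.002  0.012  0.145] turn [-0.002  0.    -0.002]
```

move_arm:
  motion:
    - [[0,0,0.07],[0,0,0]]
    - [[0,0,0.13],[0,0,0]]
    - [[0,0,0.13],[0,0,0]]
    - [[0,0.04,0.13],[0,0,0]]
    - [[0,0.08,0.13],[0,0,0]]

```text
t: 11.38
ee_pos: [521.8, 19.0, 16.3]
orientation: [2.429, 1.992, 0.001]
ft_force: [-0.1, 0.4, 0.6]
width: 0.6
```

move_arm:
  motion:
    - [[0,0.015,0],[0,0,0]]
    - [[0,0.03,0],[0,0,0]]
    - [[0,0.045,0],[0,0,0]]
    - [[0,0.045,0],[0,0,0]]
    - [[0,0.045,0],[0,0,0]]

```text
t: 12.0
ee_pos: [527.4, 17.8, 16.0]
orientation: [-2.429, -1.992, 0.0]
ft_force: [0.5, 0.0, 0.5]
width: 0.4
```

```bash
python3 -c "
from h import *
need(-10,-95,13)
"
```

```text
t 12.0 dock now [-12.4 -94.4] 16.0 F [0.5 0.  0.5] w 0.4
shift [-0.004  0.016  0.02 ] turn [-0.     0.    -0.002]
```

move_arm:
  motion:
    - [[0,0.005,0.01],[0,0,0]]
    - [[0,0.01,0.01],[0,0,0]]
    - [[0,0.015,0.01],[0,0,0]]
    - [[0,0.015,0.01],[0,0,0]]
    - [[0,0.015,0.01],[0,0,0]]

```text
t: 12.62
ee_pos: [528.1, 17.5, 14.2]
orientation: [-2.428, -1.991, 0.004]
ft_force: [-5.0, 0.8, 2.5]
width: 0.5
```

move_arm:
  motion:
    - [[0,0.005,0],[0,0,0]]
    - [[0,0.01,0],[0,0,0]]
    - [[0,0.012,0],[0,0,0]]
    - [[0,0.012,0],[0,0,0]]
    - [[0,0.012,0],[0,0,0]]

```text
t: 13.25
ee_pos: [528.2, 17.5, 14.2]
orientation: [-2.426, -1.989, 0.007]
ft_force: [-9.6, 4.7, 8.7]
width: 0.3
```

```bash
python3 -c "
from h import *
need(-10,-95,13)
"
```

```text
t 13.25 dock now [-11.5 -94.5] 14.2 F [-9.6  4.7  8.7] w 0.3
shift [-0.003  0.01   0.008] turn [-0.006  0.001 -0.002]
```

move_arm:
  motion:
    - [[0,-0.08,0],[0,0,0]]
    - [[0,-0.1,-0.2],[0,0,0]]
    - [[-0.15,-0.05,-0.55],[0,0,0]]
    - [[-0.4,0.1,-0.65],[0,0,0]]
    - [[-0.4,0.1,-0.65],[0,0,0]]

```text
t: 13.88
ee_pos: [536.8, -46.9, 113.9]
orientation: [2.428, 1.986, 0.006]
ft_force: [0.6, 1.5, -0.1]
width: 0.1
```

```bash
python3 -c "
from h import *
need(20,-130,40)
im=wrist('w6.png')
i=cv2.imread('pics/w6.png')[180:330,180:460]; cv2.imwrite('pics/w6c.png',cv2.resize(i,None,fx=2.8,fy=2.8,interpolation=cv2.INTER_CUBIC))
"
```

```text
t 13.88 dock now [   9.4 -156. ] 113.9 F [ 0.6  1.5 -0.1] w 0.1
shift [0.174 0.067 0.493] turn [ 0.006 -0.    -0.005]
```

View pics/w6c.png

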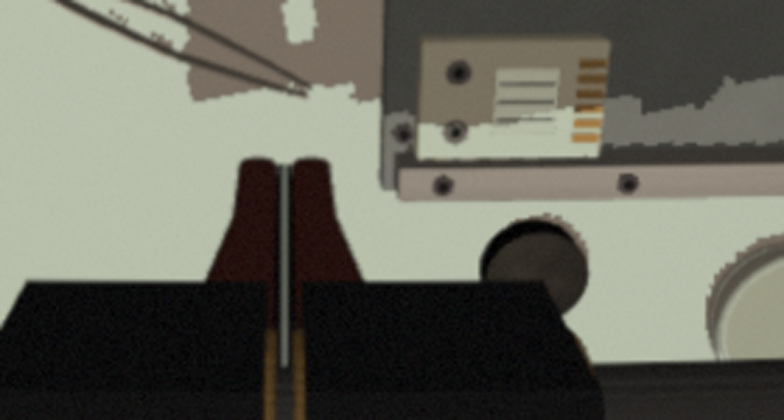

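The chip now lies parallel to and against the rail: its edge runs (417,159)–(600,157) and the rail's (400,169)–(784,165) in the crop. Going behind its rear edge.

move_arm:
  motion:
    - [[0.1,0.06,0.2],[0,0,0]]
    - [[0.16,0.07,0.4],[0,0,0]]
    - [[0.16,0.07,0.55],[0,0,0]]
    - [[0.16,0.07,0.6],[0,0,0]]
    - [[0.16,0.07,0.6],[0,0,0]]

```text
t: 14.55
ee_pos: [548.6, -22.8, 21.3]
orientation: [-2.428, -1.992, 0.002]
ft_force: [0.4, -0.7, -0.1]
width: 0.4
```

```bash
python3 -c "
from h import *
need(20,-130,13.5)
"
```

```text
t 14.55 dock now [  16.3 -130.1] 21.3 F [ 0.4 -0.7 -0.1] w 0.4
shift [0.001 0.025 0.052] turn [-0.002  0.    -0.002]
```

move_arm:
  motion:
    - [[0,0.02,0.03],[0,0,0]]
    - [[0,0.02,0.05],[0,0,0]]
    - [[0,0.02,0.05],[0,0,0]]
    - [[0.03,0.02,0.05],[0,0,0]]
    - [[0.06,0.02,0.05],[0,0,0]]

```text
t: 15.18
ee_pos: [554.2, -14.8, 14.7]
orientation: [2.429, 1.992, 0.0]
ft_force: [-0.1, -0.4, 0.2]
width: 0.4
```

move_arm:
  motion:
    - [[0.04,0,0],[0,0,0]]
    - [[0.08,0,0],[0,0,0]]
    - [[0.12,0,0],[0,0,0]]
    - [[0.16,0,0],[0,0,0]]
    - [[0.2,0,0],[0,0,0]]

```text
t: 15.8
ee_pos: [560.0, 14.8, 14.4]
orientation: [-2.429, -1.992, 0.0]
ft_force: [-0.5, -0.9, 0.5]
width: 0.3
```

```bash
python3 -c "
from h import *
need(19,36,13.5)
im=wrist('w7.png')
i=cv2.imread('pics/w7.png')[180:330,180:460]; cv2.imwrite('pics/w7c.png',cv2.resize(i,None,fx=2.8,fy=2.8,interpolation=cv2.INTER_CUBIC))
"
```

```text
t 15.8 dock now [ 20.3 -91. ] 14.4 F [-0.5 -0.9  0.5] w 0.3
shift [ 0.847 -0.01   0.006] turn [-0.     0.    -0.002]
```

View pics/w7c.png

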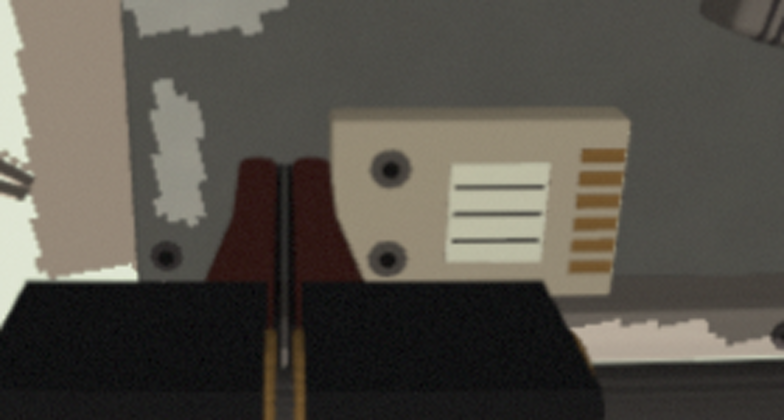

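move_arm:
  motion:
    - [[0.06,0,0],[0,0,0]]
    - [[0.12,0,0],[0,0,0]]
    - [[0.18,0,0],[0,0,0]]
    - [[0.24,0,0],[0,0,0]]
    - [[0.3,0,0],[0,0,0]]

```text
t: 16.48
ee_pos: [568.8, 59.1, 14.4]
orientation: [-2.429, -1.992, 0.0]
ft_force: [-0.3, -0.2, 0.5]
width: 0.3
```

move_arm:
  motion:
    - [[0.06,0,0],[0,0,0]]
    - [[0.12,0,0],[0,0,0]]
    - [[0.18,0,0],[0,0,0]]
    - [[0.22,0,0],[0,0,0]]
    - [[0.25,0,0],[0,0,0]]

```text
t: 17.1
ee_pos: [576.3, 95.7, 14.5]
orientation: [2.429, 1.992, 0.0]
ft_force: [-0.2, -0.2, 0.1]
width: 0.3
```

```bash
python3 -c "
from h import *
need(19,36,13.5)
im=wrist('w8.png')
i=cv2.imread('pics/w8.png')[180:330,180:460]; cv2.imwrite('pics/w8c.png',cv2.resize(i,None,fx=2.8,fy=2.8,interpolation=cv2.INTER_CUBIC))
"
```

```text
t 17.1 dock now [20.6 -8.5] 14.5 F [-0.2 -0.2  0.1] w 0.3
shift [ 0.297 -0.011  0.007] turn [ 0.    -0.    -0.002]
```

View pics/w8c.png

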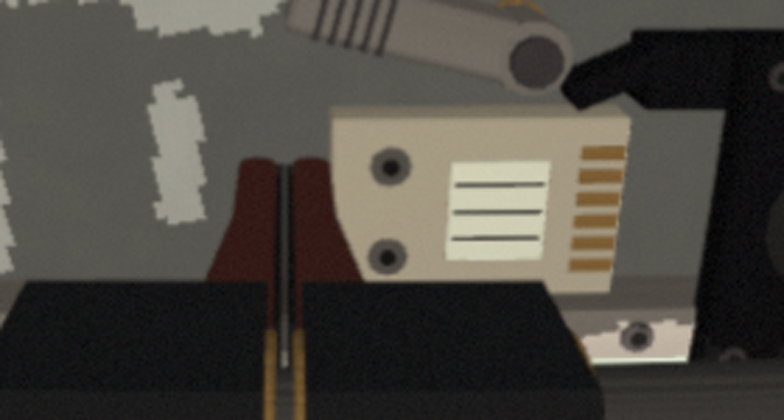

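move_arm:
  motion:
    - [[0.03,0,0],[0,0,0]]
    - [[0.07,0,0],[0,0,0]]
    - [[0.11,0,0],[0,0,0]]
    - [[0.15,0,0],[0,0,0]]
    - [[0.18,0,0],[0,0,0]]

```text
t: 17.77
ee_pos: [581.5, 122.2, 14.5]
orientation: [2.429, 1.992, 0.0]
ft_force: [-0.7, 0.5, 0.7]
width: 0.2
```

move_arm:
  motion:
    - [[0.02,0,0],[0,0,0]]
    - [[0.04,0,0],[0,0,0]]
    - [[0.06,0,0],[0,0,0]]
    - [[0.07,0,0],[0,0,0]]
    - [[0.08,0,0],[0,0,0]]

```text
t: 18.4
ee_pos: [583.7, 133.5, 14.4]
orientation: [-2.429, -1.992, 0.0]
ft_force: [0.8, -0.2, -0.3]
width: 0.7
```

```bash
python3 -c "
from h import *
need(19,36,13.5)
im=wrist('w9.png')
i=cv2.imread('pics/w9.png')[180:330,180:460]; cv2.imwrite('pics/w9c.png',cv2.resize(i,None,fx=2.8,fy=2.8,interpolation=cv2.INTER_CUBIC))
"
```

```text
t 18.4 dock now [20.5 30.1] 14.4 F [ 0.8 -0.2 -0.3] w 0.7
shift [ 0.04  -0.01   0.006] turn [-0.     0.    -0.002]
```

View pics/w9c.png

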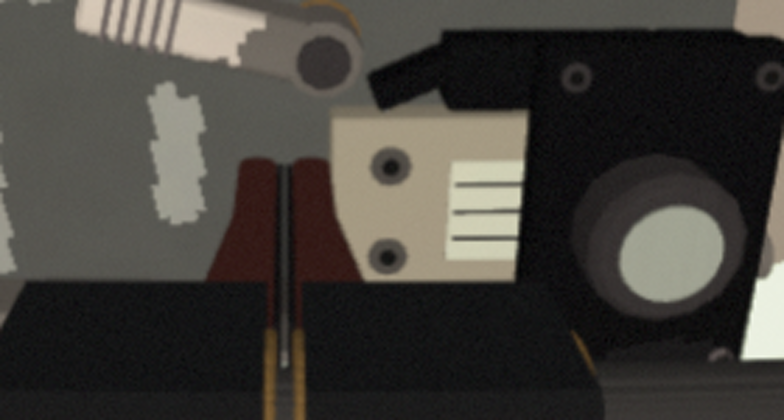

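move_arm:
  motion:
    - [[0.01,0,0],[0,0,0]]
    - [[0.02,0,0],[0,0,0]]
    - [[0.03,0,0],[0,0,0]]
    - [[0.035,0,0],[0,0,0]]
    - [[0.035,0,0],[0,0,0]]

```text
t: 19.08
ee_pos: [584.7, 138.6, 14.4]
orientation: [-2.429, -1.992, 0.0]
ft_force: [-1.5, -2.1, 0.2]
width: 0.2
```

move_arm:
  motion:
    - [[0.005,0,0],[0,0,0]]
    - [[0.01,0,0],[0,0,0]]
    - [[0.01,0,0],[0,0,0]]
    - [[0.01,0,0],[0,0,0]]
    - [[0.01,0,0],[0,0,0]]

```text
t: 19.7
ee_pos: [584.7, 138.8, 14.4]
orientation: [2.429, 1.992, -0.003]
ft_force: [-0.6, -7.7, 2.7]
width: 0.8
```

move_arm:
  motion:
    - [[0.005,0,0],[0,0,0]]
    - [[0.01,0,0],[0,0,0]]
    - [[0.01,0,0],[0,0,0]]
    - [[0.01,0,0],[0,0,0]]
    - [[0.01,0,0],[0,0,0]]

```text
t: 20.32
ee_pos: [584.7, 138.9, 14.4]
orientation: [2.428, 1.992, -0.005]
ft_force: [-1.5, -14.7, 4.6]
width: -0.0
```

```bash
python3 -c "
from h import *
need(19,36,13.5)
im=wrist('w10.png')
i=cv2.imread('pics/w10.png')[180:330,180:460]; cv2.imwrite('pics/w10c.png',cv2.resize(i,None,fx=2.8,fy=2.8,interpolation=cv2.INTER_CUBIC))
print([todock(a) for a in unproj(im,(np.array([(331,115)])+.5)/2.8-.5+180,19)])
"
```

```text
t 20.32 dock now [20.4 35.6] 14.4 F [ -1.5 -14.7   4.6] w -0.0
shift [ 0.003 -0.009  0.006] turn [-0.001  0.003 -0.002]
[array([-1.8679481 , 45.24013768])]
```

View pics/w10c.png

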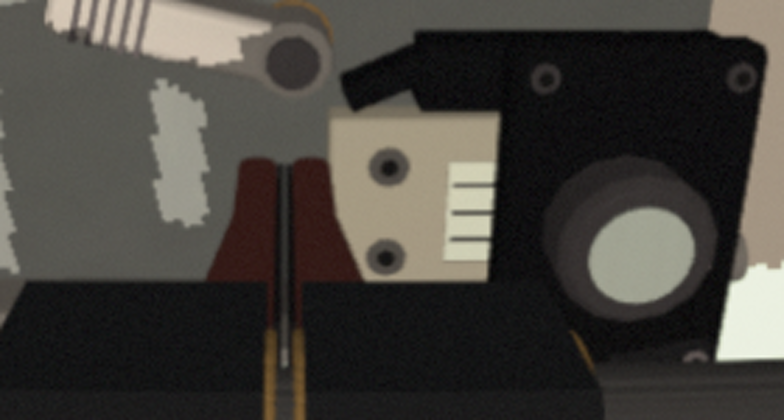

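Chip is home: its rear edge measures dock y 45.2 against a nominal 45, and the push reached a firm stop at about 15 N. Backing off and going to the keeper.

move_arm:
  motion:
    - [[-0.06,0,0],[0,0,0]]
    - [[-0.1,0,0],[0,0,0]]
    - [[-0.12,0,-0.2],[0,0,0]]
    - [[-0.12,-0.1,-0.4],[0,0,0]]
    - [[-0.12,-0.4,-0.45],[0,0,0]]

```text
t: 21.0
ee_pos: [525.7, 136.2, 84.1]
orientation: [2.429, 1.989, 0.009]
ft_force: [-0.0, 1.0, 0.0]
width: 0.6
```

```bash
python3 -c "
from h import *
need(-52,23,60)
im=wrist('w11.png')
i=cv2.imread('pics/w11.png')[180:330,180:460]; cv2.imwrite('pics/w11c.png',cv2.resize(i,None,fx=2.8,fy=2.8,interpolation=cv2.INTER_CUBIC))
for th in np.arange(-2.1,0.06,.15):
  u=np.array([np.cos(th),np.sin(th)]);n=np.array([-u[1],u[0]]);h=10*abs(n[0])+8.5*abs(n[1]);v=np.array([10*np.sign(n[0]),8.5*np.sign(n[1])])
  c=np.array([-14,38])+32*u-(6+h)*n; print(round(th,2),np.round(c,1),np.round([c[1]/150,c[0]/150],3))
"
```

```text
t 21.0 dock now [-37.   21.4] 84.1 F [-0.  1.  0.] w 0.6
shift [ 0.01  -0.101  0.16 ] turn [ 0.005 -0.003 -0.003]
-2.1 [-46.5  19.9] [ 0.133 -0.31 ]
-1.95 [-43.   15.1] [ 0.101 -0.286]
-1.8 [-38.5  10.9] [ 0.072 -0.257]
-1.65 [-33.1   7.4] [ 0.049 -0.221]
-1.5 [-28.3   4.9] [ 0.033 -0.188]
-1.35 [-24.2   2.9] [ 0.019 -0.161]
-1.2 [-19.6   1.5] [ 0.01 -0.13]
-1.05 [-14.5   0.8] [ 0.006 -0.097]
-0.9 [-9.1  1.1] [ 0.007 -0.061]
-0.75 [-3.6  2.3] [ 0.015 -0.024]
-0.6 [1.9 4.5] [0.03  0.012]
-0.45 [7.  7.9] [0.052 0.047]
-0.3 [11.5 12.2] [0.082 0.077]
-0.15 [15.3 17.5] [0.117 0.102]
-0.0 [18.  23.5] [0.157 0.12 ]
```

View pics/w11c.png

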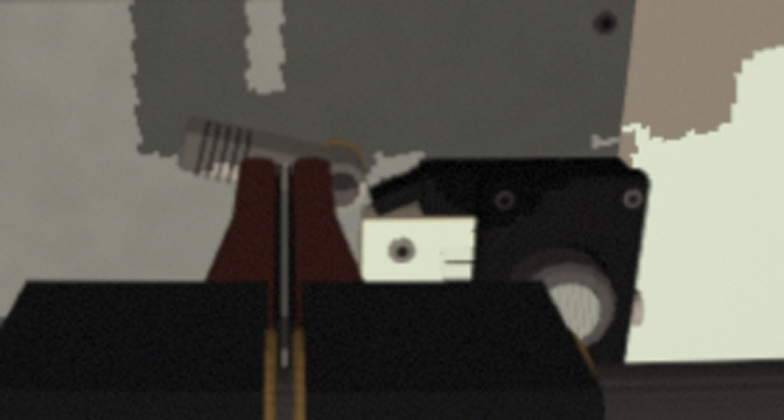

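```bash
python3 -c "
from h import *
im=wrist()
q=np.array([todock(a) for a in unproj(im,(np.array([(345,188),(205,145),(184,143),(250,136),(250,180)])+.5)/2.8-.5+180,26.5)]);print(q);v=q[1]-q[0];print(np.arctan2(-v[0],-v[1]))
need(-54,24,50)
"
```

```text
[[-24.20530671  37.06417535]
 [-36.99218726  -1.30791985]
 [-37.57245021  -7.01662965]
 [-39.6118105   10.98532716]
 [-26.63948601  10.81642748]]
0.321661005626662
t 21.1 dock now [-43.4  19.9] 82.4 F [-1.3  0.1 -0.5] w 0.2
shift [ 0.027 -0.07   0.216] turn [-0.003  0.001 -0.001]
```

move_arm:
  motion:
    - [[0.02,-0.07,0],[0,0,0]]
    - [[0.02,-0.07,0],[0,0,0]]
    - [[0.02,-0.07,0],[0,0,0]]
    - [[0.02,-0.07,0],[0,0,0]]
    - [[0.02,-0.07,0],[0,0,0]]

```text
t: 21.72
ee_pos: [513.6, 140.5, 81.8]
orientation: [-2.43, -1.992, 0.0]
ft_force: [0.8, 0.4, -0.5]
width: 0.7
```

```bash
python3 -c "
from h import *
need(-54,24,15)
im=wrist('w12.png')
i=cv2.imread('pics/w12.png')[180:330,180:460]; cv2.imwrite('pics/w12c.png',cv2.resize(i,None,fx=2.8,fy=2.8,interpolation=cv2.INTER_CUBIC))
for L in [(-14,38,26.5),(-14-36*.505,38-36*.863,26.5),(-14-46*.505,38-46*.863,26.5)]:print((proj(im,place(D,[L]))+.5-180)*2.8)
"
```

```text
t 21.73 dock now [-49.7  23.4] 81.8 F [ 0.8  0.4 -0.5] w 0.7
shift [ 0.004 -0.029  0.445] turn [-0.     0.    -0.002]
[[335.03886287 237.45607499]]
[[222.85549016 178.04989438]]
[[190.80271786 160.99534601]]
```

View pics/w12c.png

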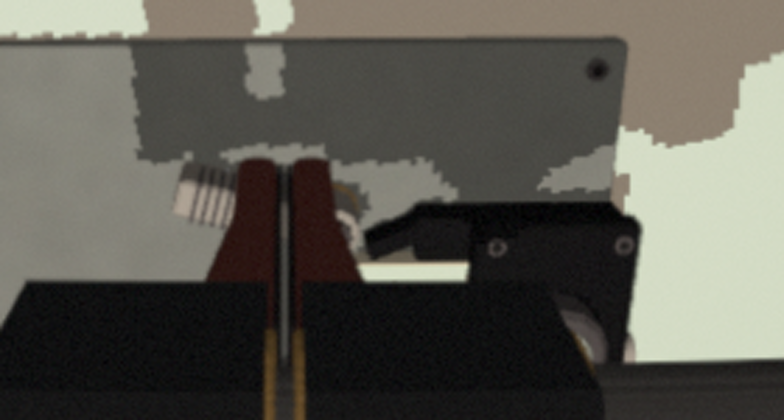

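```bash
python3 -c "
from h import *
im=wrist()
q=np.array([todock(a) for a in unproj(im,(np.array([(340,228),(181,189),(210,195),(185,163),(175,212)])+.5)/2.8-.5+180,26.5)]);print(q)
p=np.array([-14,38]);
for k in q: v=k-p;print(np.arctan2(-v[0],-v[1]),np.hypot(*v))
print([np.round(todock(d['location']),1) for d in ctrl.pinpoint('wrist','keeper_grip')],[np.round(todock(d['location']),1) for d in ctrl.pinpoint('wrist','keeper_pivot')])
"
```

```text
[[-16.88796318  39.50168047]
 [-28.83247624  -4.5445296 ]
 [-27.03172505   3.41134652]
 [-36.58750754  -3.15878735]
 [-21.83347395  -6.48405431]]
2.0502991613029993 3.2550538525354957
0.33545751547271335 45.055957986079946
0.36031542261531474 36.962153720373294
0.5019133172740006 46.94934795334355
0.17430911691119222 45.16851117650057
[array([-24.7,   4.1])] [array([-17.9,  38.8])]
```

Keeper currently lies at about 0.34 rad off -y, as in the first pictures, with its tip at crop (180,190). Descending on its -x side and sweeping it shut.

move_arm:
  motion:
    - [[0,0,0.2],[0,0,0]]
    - [[0,0,0.4],[0,0,0]]
    - [[0,0,0.44],[0,0,0]]
    - [[0,0,0.44],[0,0,0]]
    - [[0,0,0.44],[0,0,0]]

```text
t: 22.55
ee_pos: [514.1, 140.8, 16.9]
orientation: [2.429, 1.992, 0.002]
ft_force: [0.7, 0.4, 0.0]
width: 0.3
```

```bash
python3 -c "
from h import *
need(-38.5,11,15)
"
```

```text
t 22.55 dock now [-49.3  23.8] 16.9 F [0.7 0.4 0. ] w 0.3
shift [-0.085  0.072  0.013] turn [ 0.001 -0.001 -0.002]
```

move_arm:
  motion:
    - [[-0.05,0.02,0],[0,0,0]]
    - [[-0.09,0.07,0],[0,0,0]]
    - [[-0.11,0.11,0],[0,0,0]]
    - [[-0.126,0.14,0],[0,0,0]]
    - [[-0.14,0.17,0],[0,0,0]]

```text
t: 23.18
ee_pos: [534.1, 114.8, 15.8]
orientation: [-2.429, -1.992, 0.001]
ft_force: [-2.6, 1.4, -0.6]
width: 0.5
```

```bash
python3 -c "
from h import *
need(-9,1,15)
im=wrist('w13.png')
i=cv2.imread('pics/w13.png')[180:330,180:460]; cv2.imwrite('pics/w13c.png',cv2.resize(i,None,fx=2.8,fy=2.8,interpolation=cv2.INTER_CUBIC))
"
```

```text
t 23.18 dock now [-24.6   2.1] 15.8 F [-2.6  1.4 -0.6] w 0.5
shift [-0.007  0.104  0.005] turn [-0.001  0.    -0.002]
```

View pics/w13c.png

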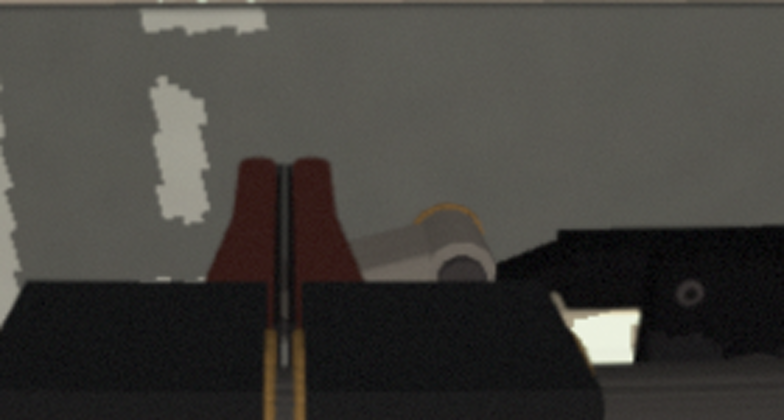

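move_arm:
  motion:
    - [[-0.008,0.03,0],[0,0,0]]
    - [[-0.01,0.065,0],[0,0,0]]
    - [[-0.01,0.1,0],[0,0,0]]
    - [[-0.002,0.137,0],[0,0,0]]
    - [[0.012,0.173,0],[0,0,0]]

```text
t: 23.85
ee_pos: [560.5, 111.7, 16.0]
orientation: [2.429, 1.992, -0.0]
ft_force: [-2.0, -0.4, 0.1]
width: 0.8
```

```bash
python3 -c "
from h import *
need(18,20,15)
"
```

```text
t 23.85 dock now [1.9 4.2] 16.0 F [-2.  -0.4  0.1] w 0.8
shift [0.106 0.107 0.007] turn [ 0.     0.    -0.002]
```

move_arm:
  motion:
    - [[0.02,0.035,0],[0,0,0]]
    - [[0.05,0.065,0],[0,0,0]]
    - [[0.085,0.09,0],[0,0,0]]
    - [[0.105,0.1,0],[0,0,0]]
    - [[0.115,0.105,0],[0,0,0]]

```text
t: 24.48
ee_pos: [579.0, 125.9, 16.0]
orientation: [2.429, 1.992, 0.0]
ft_force: [-2.5, -0.4, 0.6]
width: 0.3
```

```bash
python3 -c "
from h import *
need(18,24,15)
im=wrist('w14.png')
i=cv2.imread('pics/w14.png')[180:330,180:460]; cv2.imwrite('pics/w14c.png',cv2.resize(i,None,fx=2.8,fy=2.8,interpolation=cv2.INTER_CUBIC))
"
```

```text
t 24.48 dock now [17.4 21.7] 16.0 F [-2.5 -0.4  0.6] w 0.3
shift [0.016 0.004 0.007] turn [ 0.    -0.    -0.002]
```

View pics/w14c.png

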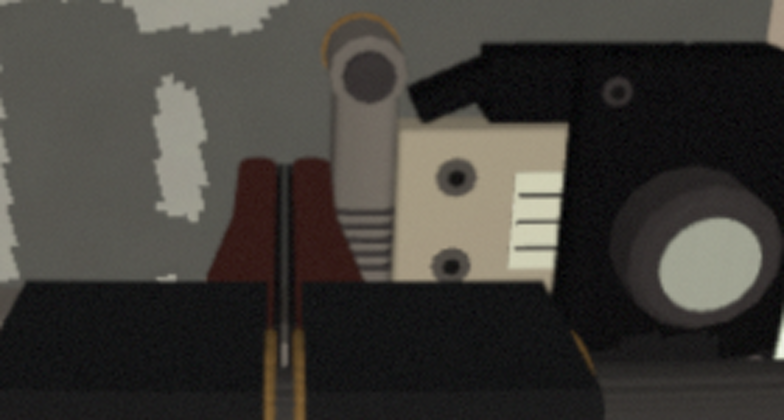

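Nearly shut behind the chip; easing it to the stop by force.

move_arm:
  motion:
    - [[0.005,0,0],[0,0,0]]
    - [[0.01,0,0],[0,0,0]]
    - [[0.015,0,0],[0,0,0]]
    - [[0.015,0,0],[0,0,0]]
    - [[0.015,0,0],[0,0,0]]

```text
t: 25.15
ee_pos: [579.3, 126.6, 16.1]
orientation: [2.428, 1.992, -0.001]
ft_force: [0.1, -7.4, 1.7]
width: 0.5
```

move_arm:
  motion:
    - [[0.005,0,0],[0,0,0]]
    - [[0.01,0,0],[0,0,0]]
    - [[0.012,0,0],[0,0,0]]
    - [[0.012,0,0],[0,0,0]]
    - [[0.012,0,0],[0,0,0]]

```text
t: 25.78
ee_pos: [579.3, 126.8, 16.0]
orientation: [2.427, 1.992, -0.004]
ft_force: [-0.1, -16.3, 3.0]
width: 0.6
```

move_arm:
  motion:
    - [[-0.06,0,0],[0,0,0]]
    - [[-0.12,0,0],[0,0,0]]
    - [[-0.14,0,-0.2],[0,0,0]]
    - [[-0.3,-0.05,-0.45],[0,0,0]]
    - [[-0.5,-0.1,-0.6],[0,0,0]]

```text
t: 26.4
ee_pos: [550.7, 58.8, 107.6]
orientation: [2.427, 1.993, 0.003]
ft_force: [1.3, -1.1, -0.0]
width: 0.3
```

move_arm:
  motion:
    - [[0,0,0],[0,0,0]]
    - [[0,0,0],[0,0,0]]
    - [[0,0,0],[0,0,0]]
    - [[0,0,0],[0,0,0]]
    - [[0,0,0],[0,0,0]]

```text
t: 27.02
ee_pos: [550.1, 59.3, 105.4]
orientation: [-2.428, -1.992, 0.001]
ft_force: [-0.6, 0.1, 0.4]
width: 0.1
```

```bash
python3 -c "
from h import *
need(-120,-80,150)
im=wrist('w15.png')
i=cv2.imread('pics/w15.png')[180:330,220:500]; cv2.imwrite('pics/w15c.png',cv2.resize(i,None,fx=2.8,fy=2.8,interpolation=cv2.INTER_CUBIC))
"
```

```text
t 27.02 dock now [  1.9 -49.2] 105.4 F [-0.6  0.1  0.4] w 0.1
shift [-0.206 -0.812 -0.297] turn [-0.001  0.    -0.001]
```

View pics/w15c.png

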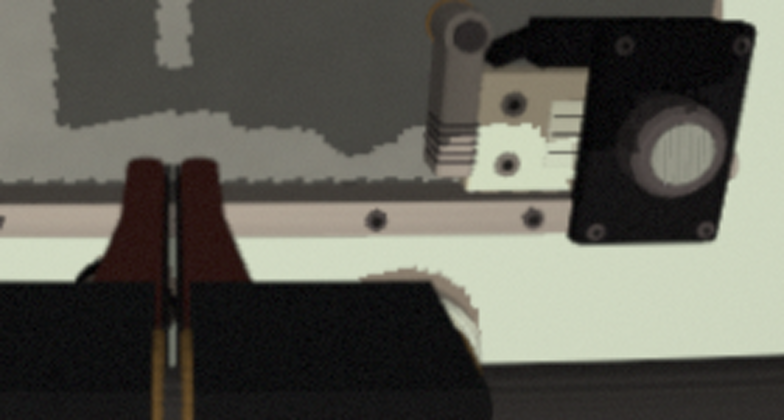

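```bash
python3 -c "
from h import *
im=wrist()
f=lambda l:(np.array(l)+.5)/2.8-.5+[220,180]
print(np.round([todock(a) for a in unproj(im,f([(470,33),(488,60),(476,150),(475,165)]),26.5)],1))
print('chip r+, edge',np.round([todock(a) for a in unproj(im,f([(466,190),(575,190),(482,75)]),19)],1))
"
```

```text
[[-15.4  37.9]
 [ -7.2  44.1]
 [ 21.2  43.5]
 [ 26.1  43.7]]
chip r+, edge [[37.9 44.6]
 [38.3 80.3]
 [-0.3 45.7]]
```

move_arm:
  motion:
    - [[-0.1,-0.4,-0.1],[0,0,0]]
    - [[-0.2,-0.8,-0.3],[0,0,0]]
    - [[-0.2,-0.9,-0.5],[0,0,0]]
    - [[-0.2,-0.95,-0.5],[0,0,0]]
    - [[-0.2,-0.95,-0.5],[0,0,0]]

```text
t: 27.75
ee_pos: [404.7, 57.5, 180.8]
orientation: [2.429, 1.992, 0.001]
ft_force: [0.5, 0.6, -0.5]
width: 0.3
```

move_arm:
  motion:
    - [[0,-0.4,0],[0,0,0]]
    - [[0,-0.5,0],[0,0,0]]
    - [[0,-0.5,0],[0,0,0]]
    - [[0,-0.5,0],[0,0,0]]
    - [[0,-0.5,0],[0,0,0]]

```text
t: 28.38
ee_pos: [332.4, 72.1, 181.0]
orientation: [2.429, 1.991, 0.001]
ft_force: [0.3, 0.3, -0.5]
width: 0.4
```

```bash
python3 -c "
from h import *
for n,b in [('top',(155,165)),('scene',(160,170))]:
  i=save(n,n+'9.png')['pixels'][b[1]:b[1]+90,b[0]:b[0]+135,::-1]; cv2.imwrite('pics/'+n+'9c.png',cv2.resize(i,None,fx=5.9,fy=5.9,interpolation=cv2.INTER_CUBIC))
"
```

```text
(no output)
```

View pics/top9c.png

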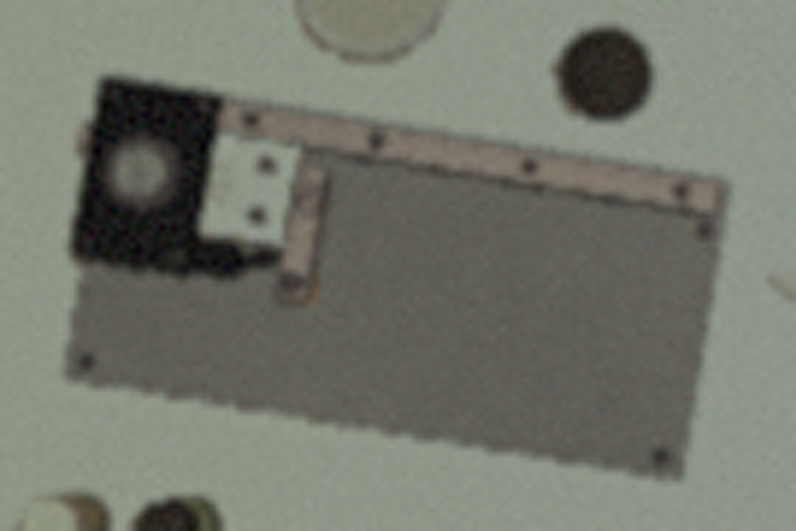

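View pics/scene9.png

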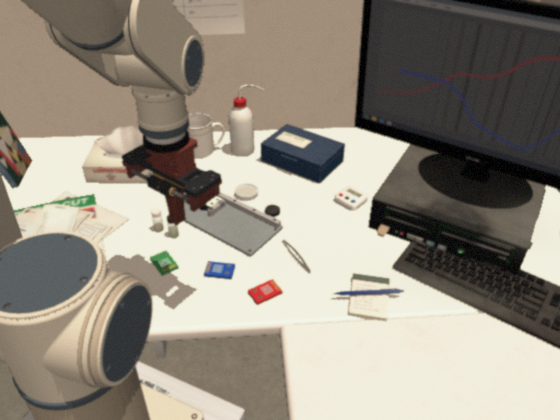

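The top picture shows the chip in the pocket along the rail (250,190 in the crop), with the keeper square behind it at (303,235). The vials, caps and forceps are where they were, and the arm is clear.

```bash
python3 -c "
from workcell import ctrl
print(ctrl.close_job())"
```

```text
the job is handed in; nothing more can be done
None
```

The chip is in the pocket, the keeper is shut behind it, and the job is handed in at about 28.5 s. I pushed the white chip flat to the rail with closed fingertips. That took two pushes, because the first left the rear about 2 mm off. I then slid it along the rail until it met the end stop at about 15 N, and swung the keeper round until it stopped firmly at about 16 N.

**Last checks:**
- **Chip:** its rear edge measured dock y 44.6 to 45.7 mm, against 45 mm for fully home. It was parallel to the rail.
- **Keeper:** its edge measured y 43.5 to 44.1 mm, against 44 mm for fully shut.
- **Bystanders:** they look unmoved in the last pictures, and the arm was clear of everything. I checked this by eye only.

**Disagreements:**
- **Rail gap:** the camera put the chip's rail edge at dock x about 38 mm and the rail face at 40 mm. That is about the 2 mm calibration error, and both rail pushes met a firm stop at about 10 N, so I took the chip as flush.
- **Camera offset:** the wrist camera and the fixed cameras differed by about 2 mm along the rail. I used the wrist camera's values.
- **Keeper start angle:** before the sweep the keeper lay at about 0.34 rad from dock -y rather than the stated 0.53. It looked the same in the first pictures, so I don't think I had bumped it.

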